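# Back off the lathe tailstock and hold the chuck guard open

## Robot

A 6-joint arm with a two-finger parallel gripper is mounted at the origin on a cart in front of the work surface, level with it; the furniture and walls round the work are solid. World frame = base frame: x ahead of the robot, y to its left, z up, the work surface at z = 0. Lengths are in m, angles in rad, forces in N, time in s.
With the tool pointing down it reaches from about 0.4 to 0.825 m from the base axis. Payload 7 kg.
Tool frame: the origin (TCP) lies on the centre line of the jaws, within the pads' length; the fingertips stand 19 mm ahead of it and the grasp point (between the pads) is the TCP; z points along the fingers, y is the line along which they close (so a half turn about z gives the same grasp; the last joint's range is limited). The gripper opens to 88 mm and grips with 3 to 60 N. Pads are 19 mm wide; open, the fingers measure 130 mm over their backs; the gripper's body (78 mm by 193 mm) begins 47 mm behind the grasp point.
Start: joints at [-0.847, 0.359, 0.012, 0, -1.224, -0.288], TCP at [0.285, -0.612, 0.246] pointing down, gripper open.
Joint ranges: [-3.07, 3.07], [-1.43, 2.12], [-1.02, 1.25], [-3.03, 1.67], [-3.05, -0], [-3.03, 3.03]. Speed limits (rad/s): [2.39, 2.39, 3.01, 3.14, 3.14, 3.14].

## Interface

Orientations are given as [roll, pitch, yaw] about the fixed x, y, z axes, in that order (R = Rz(yaw) Ry(pitch) Rx(roll)).
In Python, from station import arm, imaging, models gives the robot as it stands.
- The arm moves only by the tool play_rows, never from a script. Its arguments are lists of equal length, an entry for each row: "travel": the shift along the tool's x, y, z in units of 25 mm (1.0 is 25 mm), a list of three; "twist": the turn about the tool's z in units of 0.15 rad (1.0 is 0.15 rad). A call has 1 to 8 rows; each row shifts and turns the commanded pose from where the row before left it, along the tool's axes as they then stand; what a row does not reach is not made up. A row lasts 1/8 s, in which the tool goes at most 62.5 mm and 10.7 degrees, less where a joint would pass 70% of its speed; a pose out of reach is approached as far as the arm can. A call with a number of a shift or a turn outside -1 to 1 is refused whole. A call with a gripper value outside its range is refused whole. "fingers" is the opening, from 0 (shut) to 1 (fully open), set as the call begins (left out, the last holds). The fingers move at their own pace and stop on an object; "newtons" is the grip in N (left out, the last holds). Time passes only in rows, so rows that do not move let the fingers close. It gives the time, the measured TCP pose, the force, the opening and the grip force at its end, in the units of the state.
- arm.get_state(): the state, without advancing time (a new reading comes with each control period).
- imaging.grab_frame(name): name is "scene" or "top" or "wrist"; returns a dict with "pixels" (384x512x3 uint8, red, green, blue), "fx", "fy", "cx", "cy" (pixels), "distortion" ([k1, k2, p1, p2, k3] as OpenCV has them; the pictures are not rectified), "R" (3x3) and "t" (3): a world point X has camera coordinates R X + t; the wrist camera has in their place "T_tool_cam" (4x4, takes a point from camera to tool coordinates, whose origin is the TCP and whose axes are the flange's). Camera axes: x right, y down, z forward; pixel columns grow to the right and rows downward; lengths in m; the calibration is good to about 2 mm. A picture is of the moment at which its call begins: read the wrist's pose just before it. There is no depth.
- arm.job_done(): hands the job in; it is judged then, once.
Trained networks look in the newest picture that a camera, given by its name, has taken for a name from the list of things; names that differ only in an ending like _2 or _b are one class to them, and where a whole thing is asked for, a point or a joint stands for the part that bears it (a point fixed in the world has none). Each returns a list of dicts, best first, with "confidence" (0 to 1); they miss things now and then, are a little off and sometimes report something else, mostly with a low value. They report only what shows in the picture. A call takes as long as a camera call.
- models.boxes_of(name, camera): "extent" ([centre column, centre row, width, height] in pixels, round what is visible of it).
- models.silhouettes(name, camera): "pixels" (384x512 bool, what is visible of it) and "extent" ([centre column, centre row, width, height] in pixels, round what is visible of it).
The state is a dict: "t": time; "q": joint angles; "qd": joint speeds; "joint_efforts": joint torques, N m; "eef_pos": TCP position; "ee_rot": TCP orientation; "force": force on the tool from outside, world axes, zero at the start; "moment": the same for the moment, N m; "width": finger opening in m; "gripper_force": force on a finger pad.
Only numpy, scipy, OpenCV 4.12 (cv2) and the standard library are available. Lean on these libraries where they do the work, as an engineer would, in place of code of your own. Each camera call takes 0.05 s, during which the arm holds its last target. There are 200 camera calls.

## Task

The turned piece on the small wood lathe is ready to come out of the chuck. Slide the tailstock away from the work, all the way back against the stop at the end of the bed, while the guard is still shut; then lift the sprung chuck guard, which has a T-handle on its front, and hold it 60 degrees open so that a second person can get at the chuck with the key. The guard snaps shut when released, so finish while still holding it there with the gripper, the tailstock still at its stop, and leave the things lying on the bench alone.

Things in the scene. Friction and masses are not known exactly. Their poses are not given: they have to be found in the camera images.
- lathe: Grey micro wood lathe fixed on the bench, 450 mm long, 110 deep (motor at the back more). Origin: on the bench under its middle; x to its back, y along the bed to the headstock (left from the robot), z up. Bed top 46 mm high, 80 wide. Headstock y 95 to 205 mm, 136 high. Spindle axis x 0, 92 mm high; blank ends at y -40. Tool rest x -40, y -25 to 37, 96 high.
- tailstock (a joint): Tailstock travel along the bed in m: 0 = centre point at the end of the wooden work, 0.113 = against the bed-end stop (cross bar at lathe y -239 mm, 62 mm high). Grows towards the lathe's -y (right from the robot). Bed clamp loosened: slides with about 3 N friction, stays where left. Starts between 0 and 0.05.
- tailstock_top (a point): Middle of the tailstock body's top, 123 mm above the bench, axes as the lathe's. Below it a block 44 mm in lathe x and 44 in y, 65 mm tall, top edges rounded 8 mm; then a foot 86 mm in x. A 6 mm screw head stands on the point. On +y the quill and centre reach 36 mm past the block, on -y a 48 mm handwheel and crank 44 mm past it, both on an axis 31 mm below the top.
- guard (a joint): Opening angle of the clear chuck guard in rad: 0 shut, 1.047 = 60 degrees, 1.75 end of travel. Hinged along the lathe's y at the back: the handle rises and swings towards the lathe's +x. Spring and weight close it from every angle (lifting the handle takes about 2 to 3 N); let go, it snaps shut. Starts shut.
- guard_hinge (a point): Point on the guard's hinge axis (parallel to the lathe's y) level with the handle's middle: lathe x +55, y +45 mm, 150 mm above the bench. The clear bent visor in front of it is 104 mm wide along y, 3 mm thick, shut reaching from x +40 to -76 mm and from 78 to 170 mm above the bench.
- guard_handle (a point): Centre of the guard's T-handle: black barrel 22 mm in diameter, 28 long along the lathe's y, flat ends. Shut: 146 mm in front of the hinge axis, 2 mm above it; circles the hinge at 146 mm. It stands 36 mm off the visor on an 11 mm stem, pointing forward and 30 degrees up when shut, turning with the guard. Held by its flat ends it can pivot between the fingers.
- gouge: Bystander: wood turning gouge with a wooden handle, 313 mm long along its y, lying loose in front of the lathe. Origin at its middle, on the bench.
- chuck_key: Bystander: steel T-shaped chuck key, 90 mm by 84 mm, 14 mm high, lying loose in front of the lathe. Origin near its middle, on the bench.
- tape: Bystander: roll of masking tape, 96 mm diameter, 24 mm high, loose on the bench to the left of the lathe. Origin at the centre of its underside.
- sander: Bystander: cork sanding block 66x112x28 mm, loose on the bench to the left of the lathe. Origin at the centre of its underside.

How it is judged:
By the outcome, as a careful person would: the job done as asked, in the order asked, and still so for the second after the job is handed in, while the arm keeps its last pose, push and grip.
It also fails if it takes over 51 s, if anything falls off the work surface, if the arm or the gripper's body presses on something with over 40 N, if the wrist force passes 120 N, or if a joint passes its speed limit or range.

## Working session

There is one attempt and no reset: what is moved stays moved. The work goes in short steps, Python scripts to look and compute and a tool call to move; the robot and the scene stay as the last step left them, time stands still between calls to the robot, and variables do not carry over. Pictures are saved under pics/ and viewed, at most 10 in all, crops included, and the job is handed in when it is done.

Besides the shell and the picture viewer there is one more tool, called after ">>>" as a command line: name --pt "numbers of a row" for each row, then --argument value for the rest. play_rows: Moves the arm, as the interface text tells. Shifts and turns lie within -1 to 1; 1 stands for 25 mm of shift or 0.15 rad of turn. Its arguments: {"type":"object","properties":{"travel":{"type":"array","items":{"type":"array","items":{"type":"number"}}},"twist":{"type":"array","items":{"type":"number"}},"fingers":{"type":"number"},"newtons":{"type":"number"}},"required":["travel","twist"]}

```bash
mkdir -p pics; ls; python3 - <<'E'
from station import arm, imaging, models
import cv2,numpy as np
s=arm.get_state();print({k:np.round(v,3).tolist() for k,v in s.items()})
ims=[]
for c in("scene","top"):
    f=imaging.grab_frame(c);print(c,f['fx'],f['fy'],f['cx'],f['cy'],f['distortion'],np.round(f['R'],3).tolist(),f['t'])
    cv2.imwrite(f'pics/{c}0.png',f['pixels'][:,:,::-1])
    for n in("lathe","tailstock","tailstock_top","guard","guard_handle","gouge","chuck_key"):
        print(c,n,[(np.round(b['extent'],1).tolist(),round(b['confidence'],2)) for b in models.boxes_of(n,c)[:2]])
E
```

```text
pics
{'t': 0.0, 'q': [-0.847, 0.359, 0.011, -0.0, -1.224, -0.288], 'qd': [0.0, 0.001, -0.0, 0.0, 0.001, -0.0], 'joint_efforts': [-0.002, -58.272, 29.305, 6.997, 0.007, -0.0], 'eef_pos': [0.285, -0.611, 0.245], 'ee_rot': [3.14, -0.0, -2.706], 'force': [-0.264, 0.177, 0.375], 'moment': [0.005, 0.035, -0.021], 'gripper_force': 0.0, 'width': 0.088}
scene 390.58742516659083 390.58742516659083 260.0721203015572 192.03787018422415 [-0.05208546  0.          0.          0.          0.        ] [[-0.637, -0.771, 0.013], [-0.554, 0.446, -0.703], [0.536, -0.455, -0.711]] [0.48799368 0.27021933 0.91674892]
scene lathe [([278.3, 185.9, 125.6, 97.6], 0.62)]
scene tailstock [([308.4, 155.7, 37.7, 38.3], 0.8)]
scene tailstock_top [([308.1, 154.1, 40.2, 33.0], 0.69), ([281.0, 175.7, 63.4, 64.4], 0.65)]
scene guard [([279.8, 175.2, 62.6, 60.5], 0.92)]
scene guard_handle [([280.5, 178.9, 64.7, 65.1], 0.95), ([168.8, 291.4, 42.8, 43.6], 0.23)]
scene gouge [([279.6, 256.6, 92.5, 75.0], 0.85)]
scene chuck_key []
top 376.74921607708825 376.74921607708825 258.3972614060703 188.66278443389717 [0.01039486 0.         0.         0.         0.        ] [[-0.016, -1.0, -0.007], [-0.995, 0.017, -0.094], [0.094, 0.005, -0.996]] [0.22729709 0.50663772 0.99981331]
top lathe [([315.9, 175.4, 177.9, 79.3], 0.69), ([252.0, 237.8, 114.6, 19.2], 0.18)]
top tailstock [([357.2, 159.5, 44.4, 51.2], 0.92), ([294.6, 179.2, 51.5, 73.8], 0.26)]
top tailstock_top [([359.9, 159.2, 46.1, 51.9], 0.75)]
top guard [([294.4, 178.6, 50.6, 71.3], 0.66), ([315.1, 177.0, 174.5, 78.6], 0.24)]
top guard_handle [([295.5, 178.2, 48.7, 74.3], 0.79)]
top gouge [([250.1, 237.1, 114.1, 18.9], 0.85)]
top chuck_key [([347.2, 238.4, 32.2, 30.3], 0.63)]
```

```bash
python3 - <<'E'
import cv2
a=cv2.imread('pics/top0.png');cv2.imwrite('pics/topc.png',cv2.resize(a[110:270,190:420],None,fx=3.4,fy=3.4,interpolation=cv2.INTER_CUBIC))
a=cv2.imread('pics/scene0.png');cv2.imwrite('pics/scenec.png',cv2.resize(a[120:300,200:420],None,fx=3.3,fy=3.3,interpolation=cv2.INTER_CUBIC))
E
```

```text
(no output)
```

View pics/topc.png

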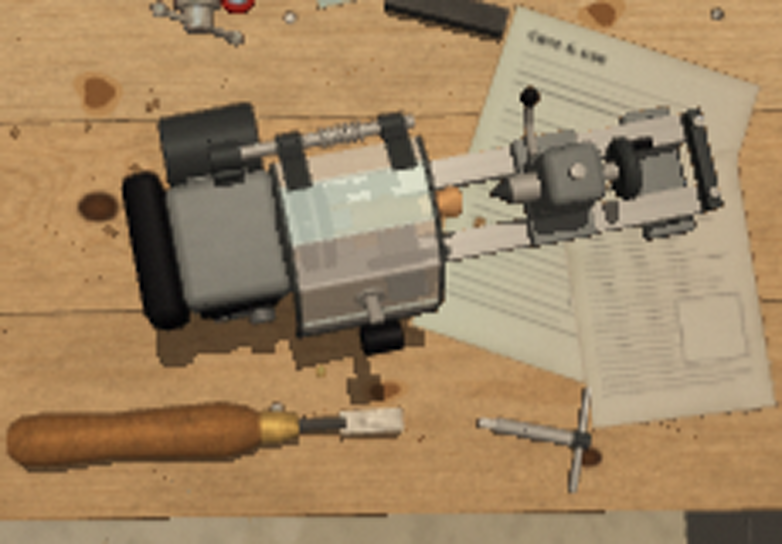

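View pics/scenec.png

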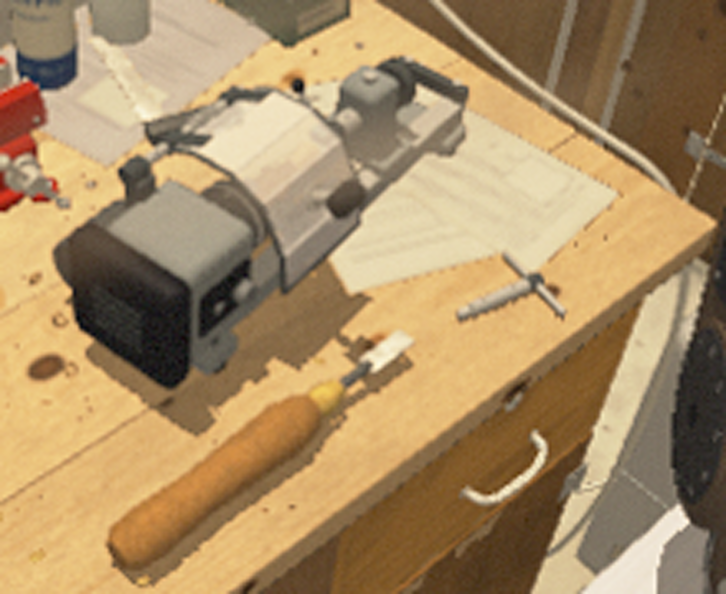

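The crops show the handle barrel at about top (302.4, 209.4) and scene (304.8, 180). The tailstock screw is at about top (359.7, 160.3) and scene (312.1, 142.7). The end stop is at top (396.5, 157), and the lathe is turned by roughly 8°.

```bash
cat > h.py <<'E'
from station import arm, imaging, models
import cv2,numpy as np
from scipy.optimize import least_squares
def und(f,p): return cv2.undistortPoints(np.array([[p]],float),np.array([[f['fx'],0,f['cx']],[0,f['fy'],f['cy']],[0,0,1]]),np.array(f['distortion']))[0,0]
def tri(obs):
    A=[];
    for f,p in obs:
        P=np.c_[f['R'],f['t']];u=und(f,p);A+=[u[0]*P[2]-P[0],u[1]*P[2]-P[1]]
    v=np.linalg.svd(np.array(A))[2][-1];return v[:3]/v[3]
def ray(f,p,z):
    R=np.array(f['R']);d=R.T@np.r_[und(f,p),1];c=-R.T@np.array(f['t']);return c+d*(z-c[2])/d[2]
def proj(f,X): return cv2.projectPoints(np.array(X,float).reshape(-1,3),cv2.Rodrigues(np.array(f['R']))[0],np.array(f['t'],float),np.array([[f['fx'],0,f['cx']],[0,f['fy'],f['cy']],[0,0,1]]),np.array(f['distortion']))[0].reshape(-1,2)
def wrist():
    s=arm.get_state();f=imaging.grab_frame("wrist")
    from scipy.spatial.transform import Rotation as Ro
    T=np.eye(4);T[:3,:3]=Ro.from_euler('xyz',s['ee_rot']).as_matrix();T[:3,3]=s['eef_pos']
    C=np.linalg.inv(T@np.array(f['T_tool_cam']));f['R']=C[:3,:3];f['t']=C[:3,3];return f
E
python3 - <<'E'
from h import *
t=imaging.grab_frame("top");s=imaging.grab_frame("scene")
H=tri([(t,(302.4,209.4)),(s,(304.8,180))]);S=tri([(t,(359.7,160.3)),(s,(312.1,142.7))])
B=ray(t,(396.5,157),.062);S2=ray(t,(359.7,160.3),.129);H2=ray(t,(302.4,209.4),.152)
print(H,H2,S,S2,B)
def loc(p,L):
    c,n=np.cos(p[2]),np.sin(p[2]);return [p[0]+c*L[0]-n*L[1],p[1]+n*L[0]+c*L[1],L[2]]
def r(p):
    return np.r_[proj(t,loc(p,(-.091,.045,.152)))[0]-(302.4,209.4),proj(s,loc(p,(-.091,.045,.152)))[0]-(304.8,180),
      proj(t,loc(p,(0,-.239,.062)))[0]-(396.5,157),proj(t,loc(p,(0,p[3],.129)))[0]-(359.7,160.3),proj(s,loc(p,(0,p[3],.129)))[0]-(312.1,142.7)]
o=least_squares(r,[.58,-.1,.1,-.12]);p=o.x;print(p,np.round(o.fun,1))
print('hinge',loc(p,(.055,.045,.15)),'handle',loc(p,(-.091,.045,.152)),'tailtop',loc(p,(0,p[3],.123)))
k=loc(p,(0,p[3]-.0,.1));print(proj(t,loc(p,(0,-.0,.0))))
print('key',ray(t,(347.2,238.4),.007),'gouge tip',ray(t,(308,233.5),.01))
E
```

```text
[0.44814999 0.11519258 0.1483171 ] [0.44725561 0.11488547 0.152     ] [ 0.56711124 -0.03255608  0.12372415] [ 0.56610475 -0.03126239  0.129     ] [ 0.58429764 -0.14596147  0.062     ]
[ 0.54432885  0.08827497  0.17271845 -0.12045206] [-0.9  0.1  0.4 -0.5  0.4 -0.4 -0.3  0.4  0.2 -0.8]
hinge [np.float64(0.5907767765682431), np.float64(0.1420577804205428), 0.15] handle [np.float64(0.4469490796856142), np.float64(0.11696607642422943), 0.152] tailtop [np.float64(0.5650298648611163), np.float64(-0.0303849117122547), 0.123]
[[305.02946425 176.58906005]]
key [ 0.37174698 -0.02090657  0.007     ] gouge tip [0.38676159 0.08577988 0.01      ]
```

```bash
cat > plan.py <<'E'
import numpy as np, json
from station import arm
def plan(xyz,yaw,step=1.0,start=None):
    """rows for a straight tool-down move from the present measured pose"""
    s=arm.get_state();p=np.array(s['eef_pos']) if start is None else np.array(start[0]);y=s['ee_rot'][2] if start is None else start[1]
    dy=(yaw-y+np.pi)%(2*np.pi)-np.pi;d=np.array(xyz)-p
    n=int(max(np.ceil(np.abs(d).max()/.025/step*1.0),np.ceil(abs(dy)/.15),1))
    while 1:
        rows=[];tw=[]
        for i in range(n):
            a=y+dy*i/n;R=np.array([[np.cos(a),np.sin(a),0],[np.sin(a),-np.cos(a),0],[0,0,-1]])
            rows.append(np.round(R.T@d/n/.025,2).tolist());tw.append(round(-dy/n/.15,2))
        if np.abs(rows).max()<=step:break
        n+=1
    for i in range(0,n,8):print(json.dumps(rows[i:i+8]),tw[i:i+8])
E
python3 -c "
from plan import *
plan((.565,-.03,.245),-1.398)"
```

```text
[[-0.77, 0.63, 0.0], [-0.8, 0.59, 0.0], [-0.83, 0.55, 0.0], [-0.85, 0.51, 0.0], [-0.88, 0.46, 0.0], [-0.9, 0.42, 0.0], [-0.92, 0.37, 0.0], [-0.94, 0.33, 0.0]] [np.float64(-0.34), np.float64(-0.34), np.float64(-0.34), np.float64(-0.34), np.float64(-0.34), np.float64(-0.34), np.float64(-0.34), np.float64(-0.34)]
[[-0.95, 0.28, 0.0], [-0.97, 0.23, 0.0], [-0.98, 0.18, 0.0], [-0.98, 0.13, 0.0], [-0.99, 0.08, 0.0], [-0.99, 0.03, 0.0], [-0.99, -0.02, 0.0], [-0.99, -0.07, 0.0]] [np.float64(-0.34), np.float64(-0.34), np.float64(-0.34), np.float64(-0.34), np.float64(-0.34), np.float64(-0.34), np.float64(-0.34), np.float64(-0.34)]
[[-0.99, -0.12, 0.0], [-0.98, -0.17, 0.0], [-0.97, -0.22, 0.0], [-0.96, -0.26, 0.0], [-0.94, -0.31, 0.0], [-0.93, -0.36, 0.0], [-0.91, -0.41, 0.0], [-0.89, -0.45, 0.0]] [np.float64(-0.34), np.float64(-0.34), np.float64(-0.34), np.float64(-0.34), np.float64(-0.34), np.float64(-0.34), np.float64(-0.34), np.float64(-0.34)]
[[-0.86, -0.49, 0.0], [-0.84, -0.54, 0.0]] [np.float64(-0.34), np.float64(-0.34)]
```

>>> play_rows --pt "-0.77 0.63 0" --pt "-0.8 0.59 0" --pt "-0.83 0.55 0" --pt "-0.85 0.51 0" --pt "-0.88 0.46 0" --pt "-0.9 0.42 0" --pt "-0.92 0.37 0" --pt "-0.94 0.33 0" --twist '[-0.34,-0.34,-0.34,-0.34,-0.34,-0.34,-0.34,-0.34]' --fingers 1

```text
t: 1.9
eef_pos: [0.371, -0.431, 0.2457]
ee_rot: [-3.141, 0.0, -2.294]
force: [0.2, 0.4, -0.3]
width: 0.0876
gripper_force: 0.0
```

>>> play_rows --pt "-0.95 0.28 0" --pt "-0.97 0.23 0" --pt "-0.98 0.18 0" --pt "-0.98 0.13 0" --pt "-0.99 0.08 0" --pt "-0.99 0.03 0" --pt "-0.99 -0.02 0" --pt "-0.99 -0.07 0" --twist '[-0.34,-0.34,-0.34,-0.34,-0.34,-0.34,-0.34,-0.34]'

```text
t: 2.9
eef_pos: [0.4556, -0.2517, 0.2457]
ee_rot: [-3.141, 0.0, -1.886]
force: [1.5, 0.1, -0.3]
width: 0.0875
gripper_force: 0.0
```

>>> play_rows --pt "-0.99 -0.12 0" --pt "-0.98 -0.17 0" --pt "-0.97 -0.22 0" --pt "-0.96 -0.26 0" --pt "-0.94 -0.31 0" --pt "-0.93 -0.36 0" --pt "-0.91 -0.41 0" --pt "-0.89 -0.45 0" --twist '[-0.34,-0.34,-0.34,-0.34,-0.34,-0.34,-0.34,-0.34]'

```text
t: 3.9
eef_pos: [0.5393, -0.0712, 0.2458]
ee_rot: [-3.141, 0.0, -1.478]
force: [-1.4, -0.2, -0.0]
width: 0.0873
gripper_force: 0.0
```

```bash
python3 - <<'E'
from h import *
f=wrist();np.savez('w1.npz',**{k:f[k] for k in('fx','fy','cx','cy','distortion','R','t')})
cv2.imwrite('pics/w1.png',f['pixels'][:,:,::-1]);s=arm.get_state();print(s['eef_pos'],s['ee_rot'],s['t'])
p=[0.54433,0.08827,0.1727,-.1205]
c,n=np.cos(p[2]),np.sin(p[2])
for L in [(0,-.1205,.129),(0,-.239,.062),(-.022,-.1205,.115),(.022,-.1205,.115),(-.091,.045,.152)]:
    print(L,proj(f,[p[0]+c*L[0]-n*L[1],p[1]+n*L[0]+c*L[1],L[2]])[0])
E
```

```text
[ 0.54053067 -0.06946527  0.2456743 ] [-3.14049886e+00  3.91501670e-04 -1.47510477e+00] 3.95
(0, -0.1205, 0.129) [234.25866763 229.04847382]
(0, -0.239, 0.062) [229.00376766 111.37002005]
(-0.022, -0.1205, 0.115) [255.70311612 222.40954615]
(0.022, -0.1205, 0.115) [215.3417438  225.35142151]
(-0.091, 0.045, 0.152) [327.94750608 364.86482984]
```

View pics/w1.png

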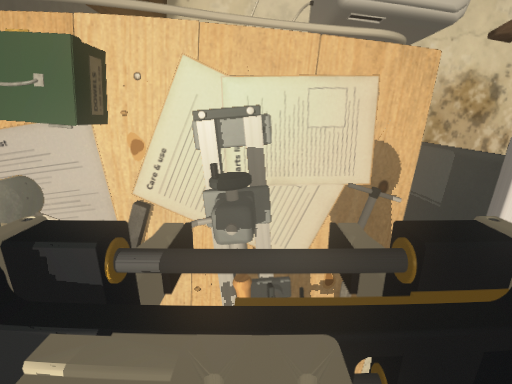

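The wrist picture shows the tailstock screw at about (234, 229) and the stop at (228, 112), which matches the fitted pose. Next I check the clamp lever's clearance.

```bash
python3 - <<'E'
from h import *
from plan import plan
t=imaging.grab_frame("top");s=imaging.grab_frame("scene")
X=tri([(t,(345.9,138.5)),(s,(290.3,145.8))]);d=X[:2]-(.54433,.08827);c,n=np.cos(.1727),np.sin(.1727)
print(X,'lathe',c*d[0]+n*d[1],-n*d[0]+c*d[1])
f=wrist();a=f['pixels'][170:260,170:290,::-1];cv2.imwrite('pics/w2c.png',cv2.resize(a,None,fx=5,fy=5,interpolation=cv2.INTER_CUBIC))
plan((.565,-.0304,.245),-1.398);plan((.565,-.0304,.104),-1.398,start=((.565,-.0304,.245),-1.398))
E
```

```text
[ 0.6321015  -0.00976608  0.08285188] lathe 0.06961905040974115 -0.11166063390896352
[[-0.78, -0.59, 0.01], [-0.76, -0.62, 0.01]] [np.float64(-0.27), np.float64(-0.27)]
[[0.0, 0.0, 0.94], [0.0, 0.0, 0.94], [0.0, 0.0, 0.94], [0.0, 0.0, 0.94], [0.0, 0.0, 0.94], [0.0, 0.0, 0.94]] [-0.0, -0.0, -0.0, -0.0, -0.0, -0.0]
```

View pics/w2c.png

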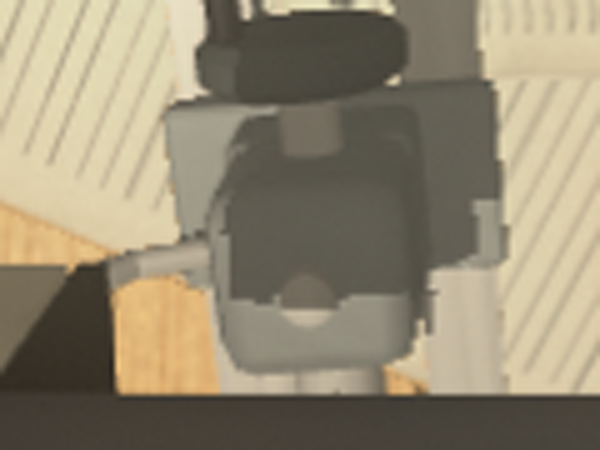

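The crop shows the lever leaving the block towards +x. Its ball is at lathe (0.070, -0.112, 0.083), so I'll narrow the fingers to 62 mm and grip 7 mm towards -y.

```bash
python3 - <<'E'
from plan import plan
plan((.5662,-.0373,.245),-1.398)
E
```

```text
[[-0.64, -0.6, 0.01], [-0.62, -0.63, 0.01]] [np.float64(-0.27), np.float64(-0.27)]
```

>>> play_rows --pt "-0.64 -0.6 0" --pt "-0.62 -0.63 0" --pt "0 0 0.8" --pt "0 0 0.8" --pt "0 0 0.8" --pt "0 0 0.8" --pt "0 0 0" --pt "0 0 0" --twist '[-0.27,-0.27,0,0,0,0,0,0]' --fingers 0.7

```text
t: 5.1
eef_pos: [0.5673, -0.0377, 0.1662]
ee_rot: [-3.141, -0.0, -1.4]
force: [0.1, -0.1, -0.7]
width: 0.0611
gripper_force: 0.0
```

```bash
python3 - <<'E'
from plan import plan,arm
s=arm.get_state();print(s['eef_pos'],s['ee_rot'],s['width'],s['force'])
plan((.5662,-.0373,.109),-1.398)
E
```

```text
[ 0.56732901 -0.03769073  0.16619048] [-3.14099643e+00 -2.72867069e-04 -1.39998210e+00] 0.06113356774797671 [ 0.07659897 -0.10183781 -0.72869509]
[[-0.01, 0.01, 0.76], [-0.01, 0.01, 0.76], [-0.01, 0.01, 0.76]] [np.float64(-0.0), np.float64(-0.0), np.float64(-0.0)]
```

>>> play_rows --pt "0 0 0.76" --pt "0 -0.04 0.76" --pt "0 0 0.76" --pt "0 0 0" --pt "0 0 0" --twist '[0,0,0,0,0]'

```text
t: 5.72
eef_pos: [0.5685, -0.0377, 0.1098]
ee_rot: [-3.14, -0.0, -1.4]
force: [0.8, 0.8, -1.0]
width: 0.0616
gripper_force: 0.0
```

>>> play_rows --pt "0 0 0" --pt "0 0 0" --pt "0 0 0" --pt "0 0 0" --pt "0 0 0" --twist '[0,0,0,0,0]' --fingers 0.3 --newtons 12

```text
t: 6.35
eef_pos: [0.5673, -0.0379, 0.1091]
ee_rot: [3.141, -0.0, -1.401]
force: [-3.7, 1.1, 6.2]
width: 0.0442
gripper_force: 12.0
```

>>> play_rows --pt "0.3 0 0" --pt "0.5 0 0" --pt "0.5 0 0" --pt "0.5 0 0" --pt "0.5 0 0" --pt "0.5 0 0" --pt "0.3 0 0" --pt "0 0 0" --twist '[0,0,0,0,0,0,0,0]'

```text
t: 7.35
eef_pos: [0.5808, -0.1151, 0.1092]
ee_rot: [-3.141, -0.001, -1.401]
force: [-1.6, -3.2, 5.6]
width: 0.044
gripper_force: 12.0
```

>>> play_rows --pt "0.2 0 0" --pt "0.2 0 0" --pt "0.1 0 0" --pt "0.1 0 0" --pt "0 0 0" --twist '[0,0,0,0,0]'

```text
t: 7.98
eef_pos: [0.5828, -0.1264, 0.1085]
ee_rot: [-3.141, 0.003, -1.401]
force: [-3.9, 13.9, 7.2]
width: 0.0441
gripper_force: 12.0
```

>>> play_rows --pt "0.1 0 0" --pt "0.1 0 0" --pt "0 0 0" --twist '[0,0,0]'

```text
t: 8.35
eef_pos: [0.5835, -0.1308, 0.1079]
ee_rot: [3.141, 0.004, -1.401]
force: [-4.4, 16.7, 3.0]
width: 0.0439
gripper_force: 12.0
```

>>> play_rows --pt "0 0 0" --pt "0 0 0" --pt "0 0 0" --pt "0 0 -0.5" --pt "0 0 -1" --pt "0 0 -1" --pt "0 0 -1" --pt "0 0 -1" --twist '[0,0,0,0,0,0,0,0]' --fingers 0.7

```text
t: 9.35
eef_pos: [0.5841, -0.1342, 0.223]
ee_rot: [-3.141, -0.0, -1.401]
force: [0.8, -1.0, -0.8]
width: 0.0615
gripper_force: 0.0
```

```bash
python3 - <<'E'
from plan import plan,arm
s=arm.get_state();print(s['eef_pos'],s['ee_rot'],s['width'],s['force'])
s0=s['eef_pos']
plan((.447,.117,.25),-2.968)
E
```

```text
[ 0.58412125 -0.13417657  0.22298171] [-3.14058349e+00 -3.10270892e-04 -1.40096476e+00] 0.06149094460384596 [ 0.76160405 -0.96225681 -0.76962893]
[[-0.9, 0.31, -0.09], [-0.85, 0.42, -0.09], [-0.79, 0.53, -0.09], [-0.72, 0.63, -0.09], [-0.63, 0.72, -0.09], [-0.53, 0.79, -0.09], [-0.42, 0.86, -0.09], [-0.31, 0.9, -0.09]] [np.float64(0.87), np.float64(0.87), np.float64(0.87), np.float64(0.87), np.float64(0.87), np.float64(0.87), np.float64(0.87), np.float64(0.87)]
[[-0.19, 0.94, -0.09], [-0.06, 0.95, -0.09], [0.06, 0.95, -0.09], [0.19, 0.94, -0.09]] [np.float64(0.87), np.float64(0.87), np.float64(0.87), np.float64(0.87)]
```

>>> play_rows --pt "-0.9 0.31 -0.09" --pt "-0.85 0.42 -0.09" --pt "-0.79 0.53 -0.09" --pt "-0.72 0.63 -0.09" --pt "-0.63 0.72 -0.09" --pt "-0.53 0.79 -0.09" --pt "-0.42 0.86 -0.09" --pt "-0.31 0.9 -0.09" --twist '[0.87,0.87,0.87,0.87,0.87,0.87,0.87,0.87]'

```text
t: 10.35
eef_pos: [0.4925, 0.0339, 0.2402]
ee_rot: [-3.141, 0.001, -2.449]
force: [-0.1, 0.1, 0.6]
width: 0.0611
gripper_force: 0.0
```

>>> play_rows --pt "-0.19 0.94 -0.09" --pt "-0.06 0.95 -0.09" --pt "0.06 0.95 -0.09" --pt "0.19 0.94 -0.09" --pt "0 0 0" --twist '[0.87,0.87,0.87,0.87,0]'

```text
t: 10.98
eef_pos: [0.4467, 0.1181, 0.2493]
ee_rot: [3.141, 0.002, -2.966]
force: [-0.0, -0.2, 0.1]
width: 0.061
gripper_force: 0.0
```

```bash
python3 - <<'E'
from h import *
t=imaging.grab_frame("top");w=wrist()
print([(np.round(b['extent'],1).tolist(),round(b['confidence'],2)) for b in models.boxes_of('tailstock','top')[:2]])
p=[0.54433,0.08827,0.1727];c,n=np.cos(p[2]),np.sin(p[2])
W=lambda L:[p[0]+c*L[0]-n*L[1],p[1]+n*L[0]+c*L[1],L[2]]
print('pred screw at stop',proj(t,W((0,-.211,.129))),'handle wrist',proj(w,W((-.091,.045,.152))), proj(w,W((-.091,.059,.152))), proj(w,W((-.091,.031,.152))))
s=arm.get_state();print(s['eef_pos'],s['ee_rot'],s['t'])
np.savez('w3.npz',**{k:w[k] for k in('fx','fy','cx','cy','distortion','R','t')})
a=cv2.resize(t['pixels'][110:230,290:430,::-1],None,fx=3,fy=3,interpolation=cv2.INTER_CUBIC)
b=w['pixels'][24:,:,::-1];b=b[:360,:380]
cv2.imwrite('pics/m.png',np.hstack([a,b]))
E
```

```text
[([393.1, 146.5, 37.6, 37.0], 0.78)]
pred screw at stop [[395.57273061 153.82305157]] handle wrist [[258.73786814 197.04725438]] [[273.95175946 197.12325593]] [[243.52085532 196.97007721]]
[0.44709449 0.11698176 0.24853924] [ 3.14142659e+00  6.60694791e-04 -2.96515847e+00] 11.125
```

View pics/m.png

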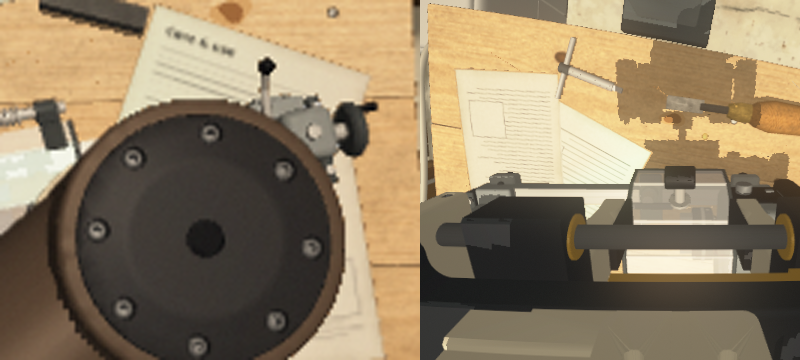

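The left part shows the tailstock screw at top (394.7, 153.7), against (395.6, 153.8) predicted for the stop. The right part shows the handle barrel at about wrist (260, 201.5), between the jaws.

```bash
python3 - <<'E'
from h import *
from plan import plan
w=dict(np.load('w3.npz'));t=imaging.grab_frame("top");s=imaging.grab_frame("scene")
o=[(t,(302.4,209.4)),(s,(304.8,180)),(w,(260,201.5))]
print(tri(o),tri(o[::2]),tri(o[1:]))
for X in [(.447,.117,.152),(.4482,.1152,.1483)]:print(proj(w,X))
s=arm.get_state();print(s['eef_pos'])
E
```

```text
[0.44860811 0.11702533 0.15118963] [0.44625354 0.11732286 0.16845614] [0.44943648 0.11811626 0.15064329]
[[258.76814751 197.10458362]]
[[256.6607364  196.85675417]]
[0.44711166 0.1167341  0.24818373]
```

>>> play_rows --pt "-0.08 0 0.9" --pt "0 0 0.9" --pt "0 0 0.9" --pt "0 0 0.7" --pt "0 0 0.5" --pt "0 0 0" --pt "0 0 0" --twist '[0,0,0,0,0,0,0]'

```text
t: 12.1
eef_pos: [0.4493, 0.1177, 0.1511]
ee_rot: [3.141, 0.001, -2.967]
force: [-0.1, -1.0, 0.3]
width: 0.0617
gripper_force: 0.0
```

>>> play_rows --pt "0 0 0" --pt "0 0 0" --pt "0 0 0" --pt "0 0 0" --pt "0 0 0" --pt "0 0 0" --twist '[0,0,0,0,0,0]' --fingers 0 --newtons 25

```text
t: 12.85
eef_pos: [0.4489, 0.1174, 0.1506]
ee_rot: [-3.141, -0.0, -2.967]
force: [1.7, -2.0, 1.9]
width: 0.0275
gripper_force: 25.0
```

```bash
python3 - <<'E'
import numpy as np
th=np.radians(60)*(1-np.cos(np.pi*np.arange(17)/16))/2+.0137
P=np.c_[146*np.cos(th),146*np.sin(th)]
d=np.diff(P,axis=0)/25
print([[round(a,2),0,round(-b,2)] for a,b in d])
E
```

```text
[[np.float64(-0.0), 0, np.float64(-0.06)], [np.float64(-0.01), 0, np.float64(-0.17)], [np.float64(-0.02), 0, np.float64(-0.28)], [np.float64(-0.05), 0, np.float64(-0.38)], [np.float64(-0.1), 0, np.float64(-0.45)], [np.float64(-0.15), 0, np.float64(-0.51)], [np.float64(-0.22), 0, np.float64(-0.53)], [np.float64(-0.28), 0, np.float64(-0.53)], [np.float64(-0.33), 0, np.float64(-0.5)], [np.float64(-0.36), 0, np.float64(-0.44)], [np.float64(-0.37), 0, np.float64(-0.37)], [np.float64(-0.35), 0, np.float64(-0.3)], [np.float64(-0.31), 0, np.float64(-0.22)], [np.float64(-0.24), 0, np.float64(-0.15)], [np.float64(-0.15), 0, np.float64(-0.09)], [np.float64(-0.05), 0, np.float64(-0.03)]]
```

>>> play_rows --pt "0 0 -0.06" --pt "-0.01 0 -0.17" --pt "-0.02 0 -0.28" --pt "-0.05 0 -0.38" --pt "-0.1 0 -0.45" --pt "-0.15 0 -0.51" --pt "-0.22 0 -0.53" --pt "-0.28 0 -0.53" --twist '[0,0,0,0,0,0,0,0]'

```text
t: 13.85
eef_pos: [0.4692, 0.121, 0.224]
ee_rot: [-3.141, -0.001, -2.967]
force: [2.9, -4.2, -7.0]
width: 0.0279
gripper_force: 25.0
```

>>> play_rows --pt "-0.33 0 -0.5" --pt "-0.36 0 -0.44" --pt "-0.37 0 -0.37" --pt "-0.35 0 -0.3" --pt "-0.31 0 -0.22" --pt "-0.24 0 -0.15" --pt "-0.15 0 -0.09" --pt "-0.05 0 -0.03" --twist '[0,0,0,0,0,0,0,0]'

```text
t: 14.85
eef_pos: [0.5227, 0.1303, 0.2761]
ee_rot: [-3.141, -0.001, -2.967]
force: [-3.3, -4.1, -2.2]
width: 0.0277
gripper_force: 25.0
```

```bash
python3 - <<'E'
from h import *
s=imaging.grab_frame("scene");w=wrist()
st=arm.get_state();print({k:np.round(st[k],4).tolist() for k in('t','eef_pos','ee_rot','force','width','gripper_force')})
d=np.array(st['eef_pos'])-[.5908,.1421,.15];r=-(d[0]*np.cos(.1727)+d[1]*np.sin(.1727));print('ang',np.degrees(np.arctan2(d[2],r))-.785,np.hypot(d[2],r))
p=proj(s,[.521,.13,.277])[0];print('handle in scene',p)
a=cv2.resize(s['pixels'][90:250,200:360,::-1],(380,380),interpolation=cv2.INTER_CUBIC)
cv2.imwrite('pics/f.png',np.hstack([a,w['pixels'][4:,:400,::-1]]))
E
```

```text
{'t': 14.95, 'eef_pos': [0.5227, 0.1303, 0.276], 'ee_rot': [-3.141, -0.0009, -2.9669], 'force': [-3.1947, -4.432, -2.1481], 'width': 0.0276, 'gripper_force': 24.9982}
ang 60.47945465527542 0.14374040167212046
handle in scene [284.68787942 127.76125885]
```

View pics/f.png

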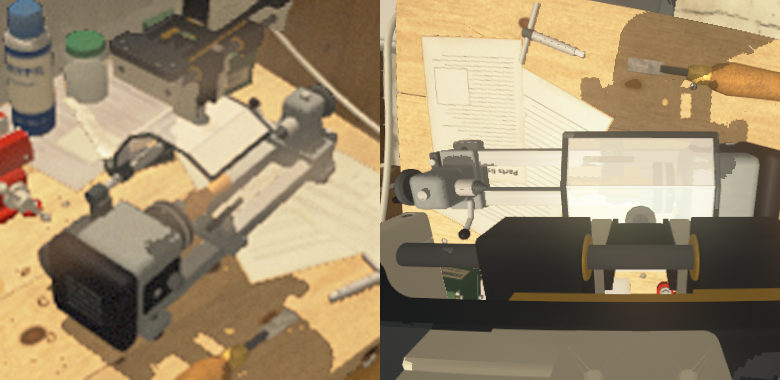

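The wrist part shows the stem between the fingers, with the visor below and the tailstock at its stop. The scene part shows the chuck uncovered but no arm, so I'll check that by projecting the guard's corners.

```bash
python3 - <<'E'
from h import *
s=imaging.grab_frame("scene");w=wrist()
p=[0.54433,0.08827,0.1727];c,n=np.cos(p[2]),np.sin(p[2])
W=lambda L:[p[0]+c*L[0]-n*L[1],p[1]+n*L[0]+c*L[1],L[2]]
img=s['pixels'].copy()
for th in (50,60,70):
  a=np.radians(th);rot=lambda x,z,y:W((.055+(x-.055)*np.cos(a)+(z-.15)*np.sin(a),y,.15-(x-.055)*np.sin(a)+(z-.15)*np.cos(a)))
  pts=[rot(-.076,.078,y) for y in(-.007,.097)]
  print(th,'scene',np.round(proj(s,pts),1).tolist(),'wrist',np.round(proj(w,pts),1).tolist())
print(models.boxes_of('guard','scene')[:1],models.boxes_of('guard','wrist')[:1])
cv2.imwrite('pics/g.png',cv2.resize(img[:,:,::-1],(768,576)))
E
```

```text
50 scene [[317.0, 152.8], [292.2, 173.7]] wrist [[191.5, 118.4], [327.5, 118.8]]
60 scene [[314.3, 143.7], [289.0, 164.2]] wrist [[184.2, 135.6], [334.6, 136.0]]
70 scene [[310.1, 134.5], [284.4, 154.6]] wrist [[176.8, 162.5], [341.7, 163.0]]
[{'extent': [279.9, 143.6, 65.1, 41.4], 'confidence': 0.98}] [{'extent': [259.6, 192.8, 159.3, 113.3], 'confidence': 0.92}]
```

View pics/g.png

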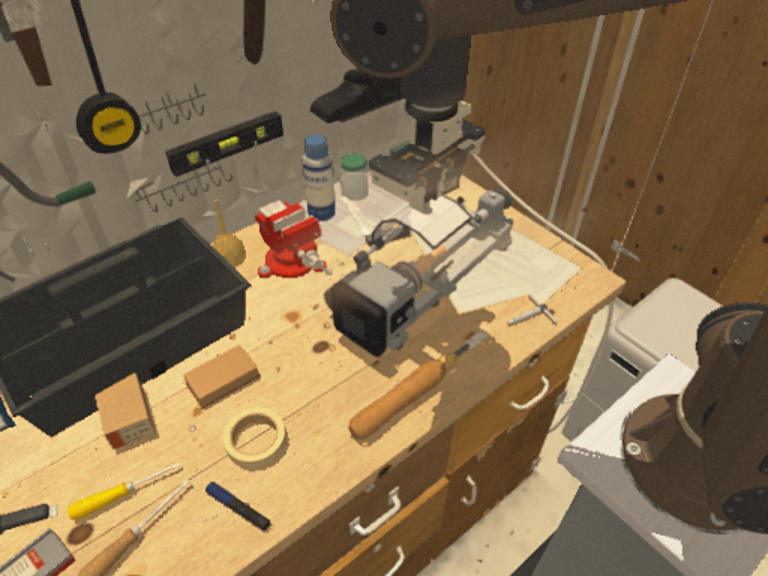

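The gripper is in the scene picture after all: it is the grey block behind the guard at about (425, 160). The visor's front corners in the wrist view, at about (185, 136) and (338, 136), match the 60° prediction. One last check of the tailstock.

```bash
python3 - <<'E'
from h import *
w=wrist();t=imaging.grab_frame("top")
p=[0.54433,0.08827,0.1727];c,n=np.cos(p[2]),np.sin(p[2])
W=lambda L:[p[0]+c*L[0]-n*L[1],p[1]+n*L[0]+c*L[1],L[2]]
for y in(-.206,-.211,-.216):print(y,'screw w',proj(w,W((0,y,.129))),'top',proj(t,W((0,y,.129))),'block +y edge',proj(w,W((0,y+.022,.115))))
print('stop',proj(w,W((0,-.239,.062))),proj(t,W((0,-.239,.062))))
a=cv2.resize(w['pixels'][130:240,0:120,::-1],None,fx=4,fy=4,interpolation=cv2.INTER_CUBIC)
b=cv2.resize(t['pixels'][125:180,340:417,::-1],None,fx=4,fy=4,interpolation=cv2.INTER_CUBIC)
o=np.zeros((440,790,3),np.uint8);o[:440,:480]=a;o[:220,480:480+308]=b
cv2.imwrite('pics/k.png',o)
E
```

```text
-0.206 screw w [[ 42.01136333 195.98724033]] top [[393.57326592 154.20502676]] block +y edge [[ 68.01941985 192.77877826]]
-0.211 screw w [[ 38.00398747 195.97160923]] top [[395.57273061 153.82305157]] block +y edge [[ 64.07555208 192.76808185]]
-0.216 screw w [[ 34.01587051 195.95593954]] top [[397.57220655 153.44106907]] block +y edge [[ 60.14708947 192.75743129]]
stop [[ 56.24687308 182.48845417]] [[396.94219065 156.57769308]]
```

View pics/k.png

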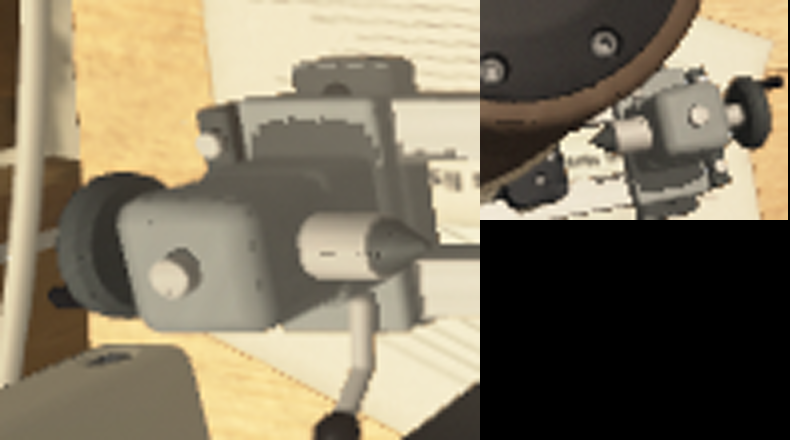

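```bash
python3 -c "
from station import arm
print(arm.job_done())"
```

```text
the job is handed in; nothing more can be done
None
```

I slid the tailstock against its stop with the guard shut, then lifted the guard to about 60° and handed the job in with the gripper still holding it. The stop contact is judged from the push force rising to about 17 N, because the final pictures place the tailstock only to within about 5 mm; the bench items were not touched.

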